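# Change over the vessels on four bench stations

## Task

The four vessels stand on the wrong stations. Put the conical flask on the round plate of the stirrer, the red-capped sample bottle on the square pan of the balance, the measuring cylinder on the finned cooling block and the wide-necked lab bottle on the plate of the lab jack, each upright in the middle of its plate. Each plate takes only one vessel, and the rubber mat is free for setting one aside meanwhile; tip no vessel over, leave the timer where it lies, and let go of everything at the end.

Things in the scene. Friction and masses are not known exactly. Their poses are not given: they have to be found in the camera images.
- flask: Loose empty conical flask of clear glass, 100 mm tall, round foot 64 mm across, straight neck 32 mm across from 72 to 100 mm height; about 0.09 kg. Origin: centre of its underside; z up, any yaw. Starts on the cooling block or the lab jack.
- sample_bottle: Loose white round sample bottle with a fixed red screw cap, 108 mm tall, body 71 mm across (too wide for most grippers), cap 36 mm across from 88 to 108 mm height; about 0.09 kg; grip the cap. Origin: centre of its underside; z up, any yaw. Starts on the cooling block or the lab jack.
- cylinder: Loose slim glass measuring cylinder with blue scale marks, 144 mm tall, tube 25 mm across, hexagonal foot 40 x 44 mm and 9 mm thick; about 0.18 kg; it tips easily. Origin: centre of its underside; z up, any yaw. Starts on the stirrer or the balance.
- lab_bottle: Loose clear glass lab bottle with a wide open neck and a blue pouring ring at its mouth, 110 mm tall, body 55 mm across, neck 44 mm across from 68 to 110 mm height; about 0.2 kg; grip the neck. Origin: centre of its underside; z up, any yaw. Starts on the stirrer or the balance.
- stirrer: Magnetic stirrer: flat white housing 115 x 92 mm with two black knobs in front and a round white ceramic plate 86 mm across on top. Fixed to the bench, turned up to 20 deg either way. Origin: centre of its underside, straight below the middle of its plate; z up, x away from the robot at yaw 0. Top surface 36 mm above the bench.
- balance: Bench balance: flat grey housing 122 x 96 mm with a display and two round keys in front and a square steel pan 86 x 86 mm on top. Fixed to the bench, turned up to 20 deg either way. Origin: centre of its underside, straight below the middle of its plate; z up, x away from the robot at yaw 0. Top surface 36 mm above the bench.
- cooling_block: Aluminium cooling block: flat square core 82 x 80 mm with a comb of nine upright fins standing out 21 mm on the left and on the right (fin tops 30 mm high). Fixed to the bench, turned up to 20 deg either way. Origin: centre of its underside, straight below the middle of its plate; z up, x away from the robot at yaw 0. Top surface 36 mm above the bench.
- lab_jack: Lab jack, run right down: dark steel top plate 76 mm (x) by 124 mm (y) over an equal base plate with crossed arms between, a black star knob in front. It does not move. Fixed to the bench, turned up to 20 deg either way. Origin: centre of its underside, straight below the middle of its plate; z up, x away from the robot at yaw 0. Top surface 36 mm above the bench.
- rubber_mat: Free spot: flat ribbed black rubber mat, 110 x 110 mm, its top 6 mm above the bench, fixed to the bench and empty at the start. Origin: centre of its underside, on the bench.
- timer: Bystander: loose white bench timer, 66 x 62 x 19 mm, lying on the bench close to the robot. Origin: centre of its underside. Leave it alone.
Mind the look-alikes: they are no part of the job. What is shaped like the sample_bottle but green is not meant.

How it is judged:
By the outcome, as a careful person would: the job done as asked, in the order asked, and still so for the second after the job is handed in, with the robot touching nothing.
It also fails if it takes over 144 s, if anything falls off the work surface, if the arm or the gripper's body presses on something with over 40 N, if the wrist force passes 120 N, or if a joint passes its speed limit or range.

## Robot

A 7-joint arm with a two-finger parallel gripper is mounted at the origin on a cart in front of the work surface, level with it; the furniture and walls round the work are solid. World frame = base frame: x ahead of the robot, y to its left, z up, the work surface at z = 0. Lengths are in mm, angles in rad, forces in N, time in s.
With the tool pointing down it reaches from about 400 to 850 mm from the base axis. Payload 6.9 kg.
Tool frame: the origin (TCP) lies midway between the tips of the shut fingers; the grasp point (between the pads) lies 19 mm behind it (arm.tcp_to_grasp is the distance from the TCP to the grasp point, in mm); z points along the fingers, y is the line along which they close (so a half turn about z gives the same grasp; the last joint's range is limited). The gripper opens to 85 mm and grips with 20 to 120 N. Pads are 22 mm wide; open, the fingers measure 114 mm over their backs; the gripper's body (76 mm by 85 mm) begins 54 mm behind the grasp point. The pads swing forward as they close: fully open they stand 13 mm farther back than shut.
Start: joints at [-1.218, 0.507, -0.238, 1.5, 0.126, 1.149, -0.155], TCP at [153.315, 605.893, 231.275] pointing down, gripper open.
Joint ranges: [-3.08, 3.08], [-0.24, 2.05], [-1.43, 1.35], [0, 2.5], [-1.52, 4.66], [0.17, 1.96], [-2.89, 2.89]. Speed limits (rad/s): [2.39, 2.39, 3.14, 3.14, 3.14, 3.14, 3.14].

## Interface

Orientations are given as a unit quaternion [w, x, y, z].
In Python, from plant import arm gives the robot as it stands.
- The arm moves only by the shell command python3 -m crank 'ROWS'. ROWS is JSON, a list that holds one entry, the list of rows, each a list of 5 numbers: the shift along the tool's x, y, z in mm, then the turn about the tool's z in degrees, then the opening, from 0 (shut) to 1 (fully open). In form: [[[tx, ty, tz, twist, fingers], ...]]. A call has 1 to 10 rows; each row is the pose to reach, as a shift and turn from the pose commanded when the call began, along the tool's axes at that moment; what a row does not reach only later rows make up. A row lasts 1/12 s, in which the tool goes at most 41.7 mm and 7.16 degrees, less where a joint would pass 70% of its speed; a pose out of reach is approached as far as the arm can. A call with a gripper value outside its range is refused whole. The fingers move at their own pace and stop on an object; the grip force is fixed at half the most. Time passes only in rows, so rows that repeat a pose let the fingers close. It gives the time, the measured TCP pose, the force, the opening and the grip force at its end, in the units of the state.
- arm.observe(): the state, without advancing time (a new reading comes with each control period).
- arm.capture(name): name is "scene" or "top" or "wrist"; returns the picture (480x640x3 uint8, red, green, blue); there is no depth.
- arm.camera_model(name): a dict with "fx", "fy", "cx", "cy" (pixels), "cam_to_world" (4x4, takes a point from camera to world coordinates); the wrist camera has in their place "hand_eye" (4x4, takes a point from camera to tool coordinates, whose origin is the TCP and whose axes are the flange's). Camera axes: x right, y down, z forward; pixel columns grow to the right and rows downward; lengths in mm; the calibration is good to about 2 mm. The wrist camera is an equidistant fisheye: a pixel r from the principal point sees the ray r / f radians off the axis. A picture is of the moment at which its call begins: read the wrist's pose just before it. camera_model takes no time and is no camera call.
- arm.hand_in(): hands the job in; it is judged then, once.
The state is a dict: "time_s": time; "joint_positions": joint angles; "qd": joint speeds; "joint_torque": joint torques, N m; "tcp_pos": TCP position; "orientation": TCP orientation; "ft_force": force on the tool from outside, world axes, zero at the start; "ft_torque": the same for the moment, N m; "finger_gap": opening from 0.0 (shut) to 1.0 (fully open); "gripper_force": force on a finger pad.
Only numpy, scipy, OpenCV 4.12 (cv2) and the standard library are available. Lean on these libraries where they do the work, as an engineer would, in place of code of your own. Each camera call takes 0.05 s, during which the arm holds its last target. There are 200 camera calls.

## Working session

There is one attempt and no reset: what is moved stays moved. The work goes in short steps, Python scripts to look and compute and a shell command to move; the robot and the scene stay as the last step left them, time stands still between calls to the robot, and variables do not carry over. Pictures are saved under pics/ and viewed, at most 14 in all, crops included, and the job is handed in when it is done.

```bash
mkdir -p pics; ls; python3 - <<'E'
from plant import arm
import cv2,numpy as np
np.set_printoptions(precision=4,suppress=True)
s=arm.observe();print(s)
for n in("scene","top"):
    cv2.imwrite(f"pics/{n}0.png",arm.capture(n)[:,:,::-1]);print(arm.camera_model(n))
E
```

```text
pics
{'time_s': 0.0, 'joint_positions': array([-1.2175,  0.5083, -0.2375,  1.5012,  0.1257,  1.1489, -0.1548]), 'qd': array([ 0.0003,  0.0015, -0.0004, -0.0028,  0.0006,  0.0008, -0.0008]), 'joint_torque': array([  0.0006, -62.0599,  -2.1866, -24.9655,   0.0127,   0.0117,
         0.    ]), 'tcp_pos': array([153.2444, 605.3964, 230.4359]), 'orientation': array([-0.0001,  0.1236,  0.9923, -0.0009]), 'ft_force': array([-0.0206, -1.3616, -0.4252]), 'ft_torque': array([ 0.0129, -0.0135, -0.0118]), 'gripper_force': 0.0, 'finger_gap': 1.002197411583171}
{'fx': 520.7119109990457, 'fy': 520.7119109990457, 'cx': 306.56893051227206, 'cy': 243.99761327794158, 'cam_to_world': array([[   0.8747,   -0.3421,    0.3432,  111.5753],
       [  -0.4844,   -0.5959,    0.6405, -686.9387],
       [  -0.0146,   -0.7265,   -0.687 ,  862.0625],
       [   0.    ,    0.    ,    0.    ,    1.    ]])}
{'fx': 541.7199975055395, 'fy': 541.7199975055395, 'cx': 312.04958944783425, 'cy': 231.71519083662042, 'cam_to_world': array([[  -0.0008,   -0.9929,    0.1193,  336.0804],
       [  -1.    ,    0.0006,   -0.0018,   32.4905],
       [   0.0017,   -0.1193,   -0.9929, 1535.3667],
       [   0.    ,    0.    ,    0.    ,    1.    ]])}
```

View pics/top0.png

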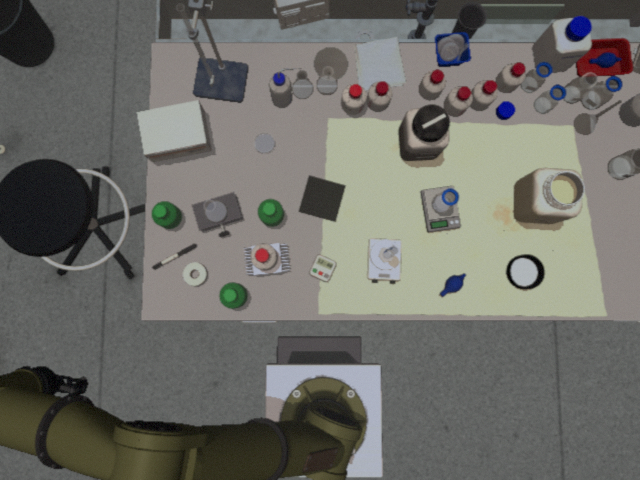

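View pics/scene0.png

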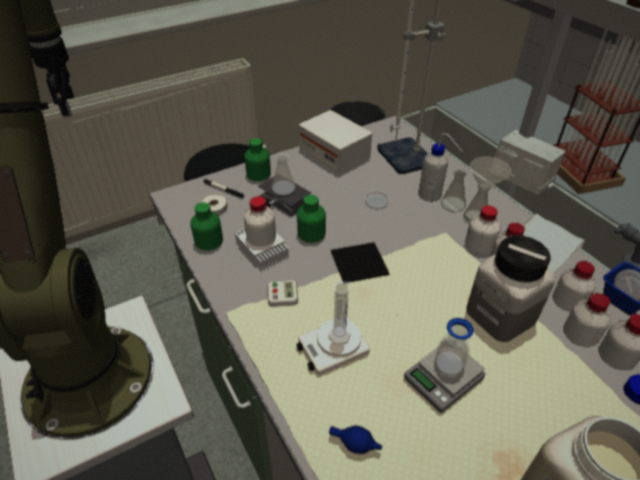

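The flask is on the jack at about (217,210), the sample bottle on the cooling block (265,258), the cylinder on the stirrer (387,258) and the lab bottle on the balance (443,205). The mat is free at (322,198). I'll enlarge these areas.

```bash
python3 - <<'E'
import cv2
a=cv2.imread("pics/top0.png")
L=cv2.resize(a[175:300,140:300],None,fx=5,fy=5,interpolation=cv2.INTER_CUBIC)[:600]
R=cv2.resize(a[170:300,290:480],None,fx=4.2,fy=4.2,interpolation=cv2.INTER_CUBIC)
for im,u0,v0,f in((L,140,175,5),(R,290,170,4.2)):
    for k in range(0,200,20):
        cv2.putText(im,str(u0+k),(int(k*f),10),0,.4,(0,0,255),1);cv2.line(im,(int(k*f),12),(int(k*f),20),(0,0,255),1)
        cv2.putText(im,str(v0+k),(0,int(k*f)+4),0,.4,(0,0,255),1)
cv2.imwrite("pics/L.png",L);cv2.imwrite("pics/R.png",R)
E
```

```text
(no output)
```

View pics/L.png

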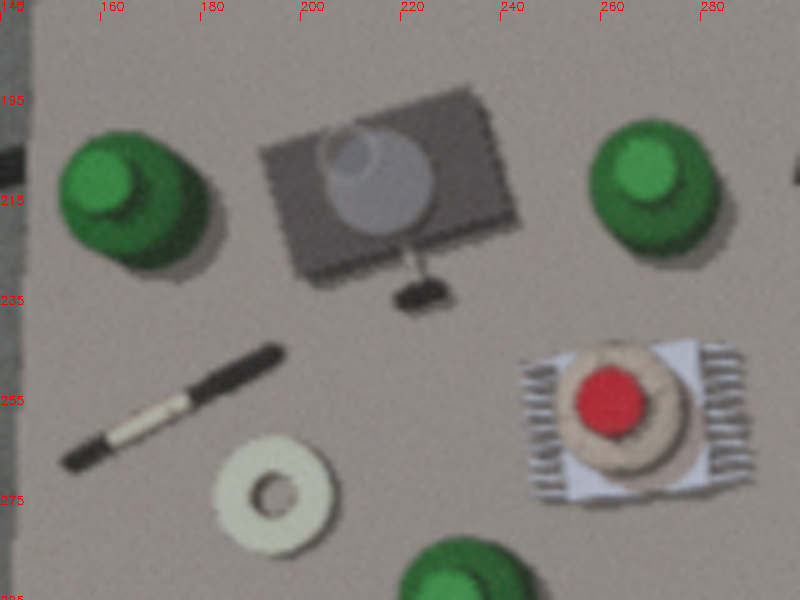

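View pics/R.png

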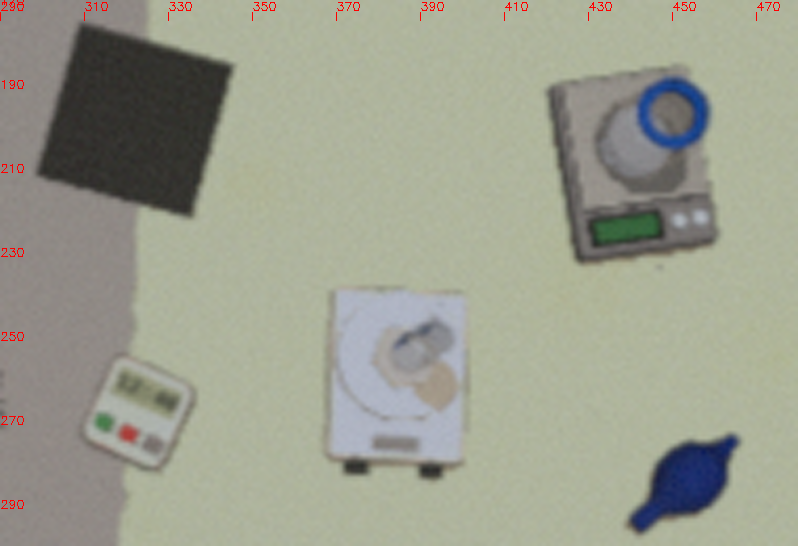

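Top picture readings: jack plate middle at about (217,211), cooling block (266.6,259), stirrer plate (385,255), balance pan (441,203) and mat (322.4,198.6). Next I'll compute positions at the known heights and check them against the known sizes.

```bash
cat > h.py <<'E'
import numpy as np, cv2
from plant import arm
from scipy.spatial.transform import Rotation as R
np.set_printoptions(precision=1,suppress=True)
def px2w(name,u,v,z,s=None):
    m=arm.camera_model(name)
    if name=="wrist":
        x=np.array([u-m["cx"],v-m["cy"]]);r=np.hypot(*x);t=r/m["fx"]
        d=np.append(x/max(r,1e-9)*np.sin(t),np.cos(t))
        T=pose(s)@m["hand_eye"]
    else:
        d=np.array([(u-m["cx"])/m["fx"],(v-m["cy"])/m["fy"],1]);T=m["cam_to_world"]
    d=T[:3,:3]@d;o=T[:3,3];return (o+d*(z-o[2])/d[2])
def pose(s):
    w,x,y,z=s["orientation"];T=np.eye(4);T[:3,:3]=R.from_quat([x,y,z,w]).as_matrix();T[:3,3]=s["tcp_pos"];return T
def w2wrist(p,s):
    m=arm.camera_model("wrist");q=np.linalg.inv(pose(s)@m["hand_eye"])@np.append(p,1)
    r=np.hypot(q[0],q[1]);t=np.arctan2(r,q[2]);return m["cx"]+m["fx"]*t*q[0]/r,m["cy"]+m["fy"]*t*q[1]/r
def go(*p):
    "tool shift to world TCP points p from here (at present orientation)"
    s=arm.observe();T=pose(s)
    for q in p: print("shift to",np.array(q),":",T[:3,:3].T@(np.array(q,float)-T[:3,3]))
    y=T[:3,1];x=T[:3,0];print("tcp",T[:3,3],"tool x az",np.degrees(np.arctan2(x[1],x[0])),"y az",np.degrees(np.arctan2(y[1],y[0])),"z",T[:3,2],"t",s["time_s"],"gap",s["finger_gap"],"F",s["ft_force"])
E
python3 - <<'E'
from h import *
for n,u,v,z in [("flask mouth",209.6,205.6,136),("flask foot",216,211.4,36),("jack",217.2,211.4,36),("sample cap",262.2,255.4,144),("block",266.6,259,36),("labb mouth",450.5,197.1,146),("pan",440.7,203.3,36),("cyl top",394,249.3,180),("cyl foot",386.4,255.7,36),("stirrer",385,255.2,36),("mat",322.4,198.6,6),("timer",322.9,268.1,19),("g1",161,211.4,108),("g2",269,208.6,108),("g3",231,295,108)]:
    print(n,px2w("top",u,v,z))
f=lambda u,v,z:px2w("top",140+u/5,175+v/5,z)
g=lambda u,v,z:px2w("top",290+u/4.2,170+v/4.2,z)
print("jack edges",f(262,150,36),f(468,88,36),f(515,215,36))
print("mat",g(80,24,6),g(232,66,6));go([400,300,250])
print(arm.camera_model("wrist"))
E
```

```text
flask mouth [573.2 297.9 136. ]
flask foot [573.7 298.6  36. ]
jack [573.7 295.2  36. ]
sample cap [441.9 158.2 144. ]
block [440.2 155.7  36. ]
labb mouth [ 593.6 -330.7  146. ]
pan [ 596.3 -331.4   36. ]
cyl top [ 454.3 -175.7  180. ]
cyl foot [ 449.1 -176.4   36. ]
stirrer [ 450.5 -172.6   36. ]
mat [615.4  -0.1   6. ]
timer [415.8  -0.6  19. ]
g1 [562.3 432.3 108. ]
g2 [569.7 144.6 108. ]
g3 [340.9 242.1 108. ]
jack edges [591.8 365.1  36. ] [627.1 250.2  36. ] [555.  222.7  36. ]
mat [682.2  38.2   6. ] [652.9 -65.8   6. ]
shift to [400 300 250] : [-314.1 -235.6  -19.1]
tcp [153.3 605.4 230.5] tool x az 165.80371037704037 y az 75.8037068363821 z [-0. -0. -1.] t 0.1 gap 0.9968707850819605 F [ 0.5 -0.  -0.1]
{'fx': 371.64829954431775, 'fy': 371.64829954431775, 'cx': 320.0733811770625, 'cy': 233.16375297867643, 'hand_eye': array([[   0. ,   -1. ,   -0.3,   76.6],
       [   1. ,    0. ,    0. ,   -0.3],
       [  -0. ,   -0.3,    1. , -143.2],
       [   0. ,    0. ,    0. ,    1. ]])}
```

```bash
python3 - <<'E'
from h import *
go([573.5,298,220])
E
```

```text
shift to [573.5 298.  220. ] : [-482.8 -195.    10.8]
tcp [153.3 605.4 230.5] tool x az 165.80371037704037 y az 75.8037068363821 z [-0. -0. -1.] t 0.1 gap 0.9968707850819605 F [ 0.5 -0.  -0.1]
```

```bash
python3 -m crank '[[[-48,-20,0,0,1],[-85,-34,0,0,1],[-120,-48,0,0,1],[-155,-62,0,0,1],[-190,-77,0,0,1],[-225,-91,0,0,1],[-260,-105,0,0,1],[-295,-119,0,0,1],[-325,-131,0,0,1],[-355,-143,0,0,1]]]'; python3 - <<'E'
from h import *
go([573.5,298,220])
E
```

```text
time_s: 0.93
tcp_pos: [463.8, 378.4, 231.0]
orientation: [-0.0, 0.124, 0.992, -0.0]
ft_force: [0.4, 0.7, -0.1]
finger_gap: 1.001
gripper_force: 0.0
shift to [573.5 298.  220. ] : [-126.2  -50.9   11. ]
tcp [463.8 378.4 231. ] tool x az 165.75380052345724 y az 75.75381149021035 z [-0. -0. -1.] t 0.9333 gap 1.0005732273836383 F [ 0.4  0.7 -0.1]
```

Tracking is good. I'll finish the approach and look with the wrist camera.

```bash
python3 -m crank '[[[-35,-14,3,0,1],[-70,-28,6,0,1],[-100,-40,9,0,1],[-120,-48,11,0,1],[-126,-51,11,0,1],[-126,-51,11,0,1],[-126,-51,11,0,1]]]'; python3 - <<'E'
from h import *
go([573.5,298,220]);s=arm.observe()
im=arm.capture("wrist")[:,:,::-1].copy()
for p in [(573.5,298,136),(573.7,298,36)]:
    u,v=w2wrist(p,s);print(u,v)
cv2.imwrite("pics/w1.png",im)
E
```

```text
time_s: 1.52
tcp_pos: [571.2, 300.5, 219.9]
orientation: [-0.001, 0.123, 0.992, 0.0]
ft_force: [-0.9, 0.5, -0.2]
finger_gap: 1.001
gripper_force: 0.0
shift to [573.5 298.  220. ] : [-2.9 -1.9 -0.1]
tcp [571.2 300.5 219.9] tool x az 165.82234941839675 y az 75.82234352336464 z [-0.  0. -1.] t 1.5167 gap 1.0010126026531836 F [-0.9  0.5 -0.2]
317.67937153411 246.21292359899599
318.3974370916959 209.99678973626072
```

View pics/w1.png

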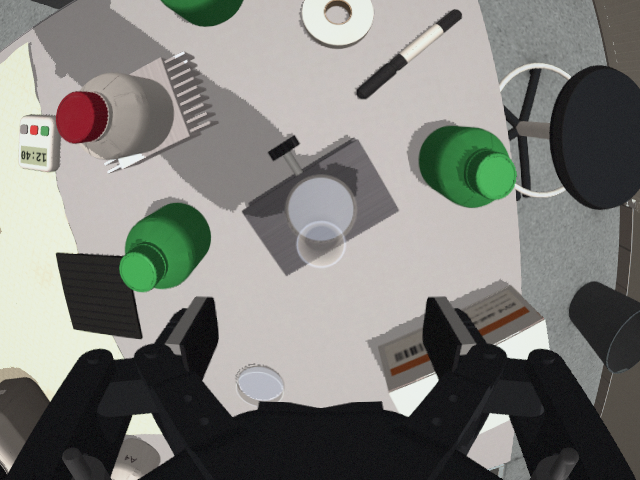

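The wrist picture shows the flask's mouth at (321,244) and its foot at (321,207). The jack corners are at (244,211), (357,139), (398,210) and (289,275).

```bash
python3 - <<'E'
from h import *
s=arm.observe()
W=lambda u,v,z:px2w("wrist",u,v,z,s)
print(W(321,244,136),W(321,207,36)," jack",np.mean([W(*c,36) for c in[(244,211),(357,139),(398,210),(289,275)]],0))
print("cap",W(84,117,144))
m=W(321,244,136)
go([m[0],m[1],109],[m[0],m[1],220])
E
```

```text
[572.1 301.3 136. ] [571.1 301.9  36. ]  jack [573.9 301.4  36. ]
cap [445.1 169.8 144. ]
shift to [572.1 301.3 109. ] : [ -1.6   0.3 111.2]
shift to [572.1 301.3 220. ] : [-1.4  0.3  0.2]
tcp [570.6 301.4 220.2] tool x az 165.90389799198897 y az 75.90385216969534 z [-0.  0. -1.] t 1.5667 gap 0.9993723935382899 F [-0.7  0.3 -0.2]
```

```bash
python3 -m crank '[[[-1,0,25,0,1],[-1,0,50,0,1],[-1,0,75,0,1],[-1,0,95,0,1],[-1,0,106,0,1],[-1,0,110,0,1],[-1,0,110,0,1]]]'; python3 -m crank '[[[0,0,0,0,0.25],[0,0,0,0,0.25],[0,0,0,0,0.25],[0,0,0,0,0.25],[0,0,0,0,0.25],[0,0,0,0,0.25],[0,0,0,0,0.25],[0,0,0,0,0.25]]]'; python3 - <<'E'
from h import *
go([613,0,75],[573,300,109]);s=arm.observe();cv2.imwrite("pics/w2.png",arm.capture("wrist")[:,:,::-1]);print(s["gripper_force"])
E
```

```text
time_s: 2.15
tcp_pos: [572.0, 300.5, 110.0]
orientation: [-0.001, 0.123, 0.992, -0.0]
ft_force: [-0.4, 0.1, 0.7]
finger_gap: 1.003
gripper_force: 0.0
time_s: 2.82
tcp_pos: [573.6, 300.0, 111.3]
orientation: [0.001, 0.124, 0.992, 0.001]
ft_force: [0.1, -0.0, 6.1]
finger_gap: 0.347
gripper_force: 59.6
shift to [613   0  75] : [-111.8 -281.1   36. ]
shift to [573 300 109] : [ 0.6 -0.1  2.3]
tcp [573.6 300.  111.3] tool x az 165.79212675050792 y az 75.79222454384468 z [ 0.  0. -1.] t 2.8167 gap 0.346955952174571 F [ 0.1 -0.   6.1]
59.572904787637526
```

View pics/w2.png

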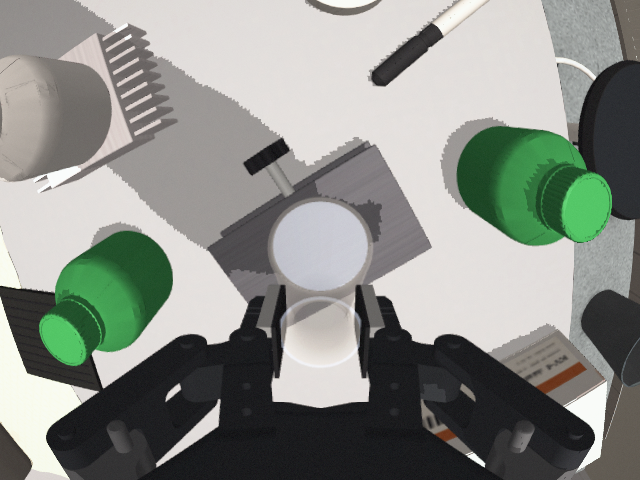

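The flask is held and sits mid-plate: the foot is at (321,248) and the plate middle at about (319,246). Next I lift it over the green bottle to the mat.

```bash
python3 -m crank '[[[0,0,-6,0,0.2],[0,0,-20,0,0.2],[0,0,-40,0,0.2],[0,0,-60,0,0.2],[0,0,-80,0,0.2],[0,0,-97,0,0.2],[0,0,-107,0,0.2],[-3,-8,-112,0,0.2],[-10,-25,-112,0,0.2],[-18,-46,-112,0,0.2]]]';  python3 -m crank '[[[-10,-25,0,0,0.2],[-20,-51,0,0,0.2],[-30,-76,0,0,0.2],[-40,-102,0,0,0.2],[-50,-127,0,0,0.2],[-60,-152,0,0,0.2],[-70,-178,0,0,0.2],[-80,-203,0,0,0.2],[-88,-223,0,0,0.2],[-94,-235,0,0,0.2]]]'; python3 - <<'E'
from h import *
s=arm.observe()
im=arm.capture("wrist")[:,:,::-1];cv2.imwrite("pics/w3.png",im)
go([615,0,82])
for c in [(682,38,6),(653,-66,6),(615,0,6)]: print(w2wrist(c,s))
E
```

```text
time_s: 3.7
tcp_pos: [578.5, 251.0, 221.7]
orientation: [-0.001, 0.122, 0.993, 0.0]
ft_force: [0.6, -0.6, -0.9]
finger_gap: 0.35
gripper_force: 59.4
time_s: 4.53
tcp_pos: [611.9, -4.8, 221.3]
orientation: [-0.001, 0.126, 0.992, -0.001]
ft_force: [0.8, 0.4, -1.0]
finger_gap: 0.349
gripper_force: 59.4
shift to [615   0  82] : [ -0.7   7.8 139.3]
tcp [612.6  -6.9 221.3] tool x az 165.45074421457878 y az 75.45088009629774 z [-0. -0. -1.] t 4.5833 gap 0.34926919919546073 F [ 0.4 -2.5 -0.3]
(np.float64(377.66649419709944), np.float64(253.95776715665062))
(np.float64(273.3943687199535), np.float64(251.94167607765374))
(np.float64(326.40118308290283), np.float64(201.31314597731614))
```

View pics/w3.png

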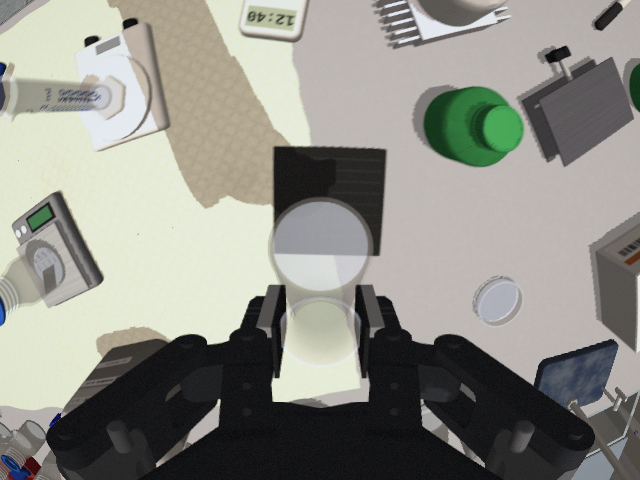

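The mat's middle is at (328,201), as predicted. I lower the flask there.

```bash
python3 -m crank '[[[0,4,20,0,0.2],[-1,7,45,0,0.2],[-1,7,70,0,0.2],[-1,7,95,0,0.2],[-1,7,115,0,0.2],[-1,7,128,0,0.2],[-1,7,134,0,0.2],[-1,7,137,0,0.2],[-1,7,139,0,0.2],[-1,7,139,0,0.2]]]';  python3 -m crank '[[[0,0,0,0,0.4],[0,0,0,0,0.5],[0,0,0,0,0.7],[0,0,0,0,0.9],[0,0,0,0,1],[0,0,0,0,1],[0,0,-10,0,1],[0,0,-35,0,1],[0,0,-70,0,1],[0,0,-105,0,1]]]'; python3 - <<'E'
from h import *
s=arm.observe()
im=arm.capture("wrist")[:,:,::-1];cv2.imwrite("pics/w4.png",im)
go([595,-331,225])
E
```

```text
time_s: 5.42
tcp_pos: [615.6, 6.6, 83.7]
orientation: [0.0, 0.123, 0.992, 0.0]
ft_force: [-0.6, -0.4, -0.7]
finger_gap: 0.351
gripper_force: 59.4
time_s: 6.25
tcp_pos: [614.6, 6.2, 189.5]
orientation: [-0.001, 0.124, 0.992, -0.0]
ft_force: [1.6, -0.4, 0.7]
finger_gap: 0.999
gripper_force: 0.0
shift to [ 595 -331  225] : [ -60.5 -332.8  -27.7]
tcp [618.3   6.5 197.7] tool x az 165.7903028242707 y az 75.79191771597041 z [ 0.  0. -1.] t 6.3 gap 0.9954995134114633 F [ 3.3 -0.2  5.4]
```

View pics/w4.png

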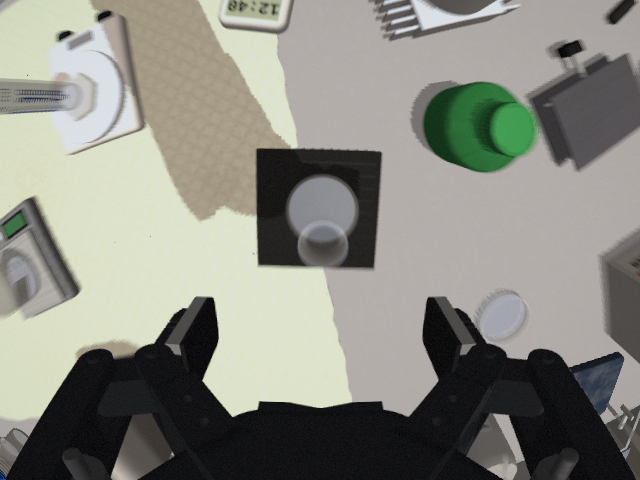

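The flask stands upright on the mat, with its foot at (322,208). On to the lab bottle.

```bash
python3 -m crank '[[[-4,-20,-10,0,1],[-10,-55,-20,0,1],[-16,-90,-30,0,1],[-22,-125,-30,0,1],[-28,-160,-30,0,1],[-34,-195,-30,0,1],[-40,-230,-30,0,1],[-46,-260,-30,0,1],[-52,-285,-30,0,1],[-55,-303,-30,0,1]]]';  python3 -m crank '[[[-3,-15,0,0,1],[-5,-25,0,0,1],[-5,-29,0,0,1],[-5,-29,0,0,1],[-5,-29,0,0,1]]]'; python3 - <<'E'
from h import *
s=arm.observe()
im=arm.capture("wrist")[:,:,::-1];cv2.imwrite("pics/w5.png",im)
go([594,-331,225])
print(w2wrist((594,-331,146),s))
E
```

```text
time_s: 7.13
tcp_pos: [593.4, -304.7, 218.8]
orientation: [0.0, 0.125, 0.992, -0.001]
ft_force: [0.6, -0.2, 0.4]
finger_gap: 0.999
gripper_force: 0.0
time_s: 7.55
tcp_pos: [592.5, -328.9, 218.4]
orientation: [0.0, 0.123, 0.992, 0.0]
ft_force: [0.4, 0.2, -0.7]
finger_gap: 0.999
gripper_force: 0.0
shift to [ 594 -331  225] : [-1.9 -2.  -6.6]
tcp [ 592.6 -328.6  218.4] tool x az 165.90783767434792 y az 75.90784289720554 z [ 0.  0. -1.] t 7.6 gap 1.0002710150504737 F [0.1 1.5 0.2]
(np.float64(317.8181184720842), np.float64(250.86332596673097))
```

View pics/w5.png

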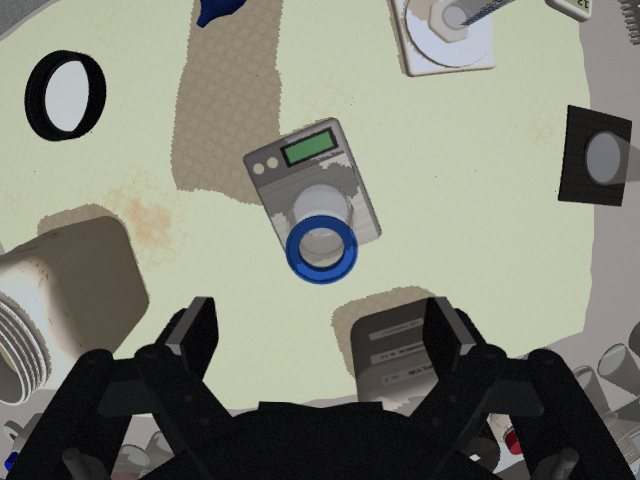

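The blue ring's middle is at (322,249) and the bottle's body at about (321,208). A dark jar stands behind right, near (395,345), so I'll check the clearance.

```bash
python3 - <<'E'
from h import *
s=arm.observe()
W=lambda u,v,z:px2w("wrist",u,v,z,s)
print(W(322,249,146),W(321,208,36))
print("jar top cam",[px2w("top",*c)[:2] for c in[(403,158,0),(445,159,0),(403,152,100),(446,152,100)]], "wrist",[W(*c)[:2] for c in[(350,325,0),(350,325,100),(435,300,100)]])
m=W(322,249,146);go([m[0],m[1],109])
E
```

```text
[ 593.6 -327.9  146. ] [ 593.9 -328.2   36. ]
jar top cam [array([ 735.9, -234.5]), array([ 732.9, -356.4]), array([ 726.6, -217.5]), array([ 726.5, -334.4])] wrist [array([ 741.4, -331.1]), array([ 679.7, -325.4]), array([ 675.9, -252.7])]
shift to [ 593.6 -327.9  109. ] : [ -0.8   0.8 109.4]
tcp [ 592.6 -328.6  218.4] tool x az 165.90783767434792 y az 75.90784289720554 z [ 0.  0. -1.] t 7.6 gap 1.0002710150504737 F [0.1 1.5 0.2]
```

```bash
python3 -m crank '[[[-1,1,25,0,1],[-1,1,50,0,1],[-1,1,75,0,1],[-1,1,95,0,1],[-1,1,106,0,1],[-1,1,110,0,1],[-1,1,110,0,1]]]'; python3 -m crank '[[[0,0,0,0,0.4],[0,0,0,0,0.4],[0,0,0,0,0.4],[0,0,0,0,0.4],[0,0,0,0,0.4],[0,0,0,0,0.4],[0,0,0,0,0.4],[0,0,0,0,0.4]]]'; python3 -m crank '[[[0,0,-4,0,0.3],[0,0,-12,0,0.3],[0,0,-30,0,0.3],[0,0,-50,0,0.3],[0,0,-70,0,0.3],[0,0,-90,0,0.3],[0,0,-108,0,0.3],[0,0,-118,0,0.3],[0,0,-120,0,0.3],[0,0,-120,0,0.3]]]'; python3 - <<'E'
from h import *
s=arm.observe()
im=arm.capture("wrist")[:,:,::-1];cv2.imwrite("pics/w6.png",im)
go([574,300,231])
E
```

```text
time_s: 8.18
tcp_pos: [593.4, -328.7, 107.8]
orientation: [-0.0, 0.123, 0.992, 0.0]
ft_force: [0.7, 0.7, -0.7]
finger_gap: 1.0
gripper_force: 0.0
time_s: 8.85
tcp_pos: [594.1, -329.7, 109.8]
orientation: [0.001, 0.124, 0.992, -0.0]
ft_force: [-0.7, 0.8, 6.4]
finger_gap: 0.458
gripper_force: 60.8
time_s: 9.68
tcp_pos: [593.3, -329.7, 228.6]
orientation: [0.0, 0.124, 0.992, -0.0]
ft_force: [-0.1, 0.4, -3.1]
finger_gap: 0.466
gripper_force: 60.8
shift to [574 300 231] : [172.7 605.6  -3.2]
tcp [ 592.9 -329.5  227.6] tool x az 165.79992530831723 y az 75.79991594913322 z [-0.  0. -1.] t 9.7333 gap 0.4607067063698923 F [-0.4 -0.2 -2.9]
```

View pics/w6.png

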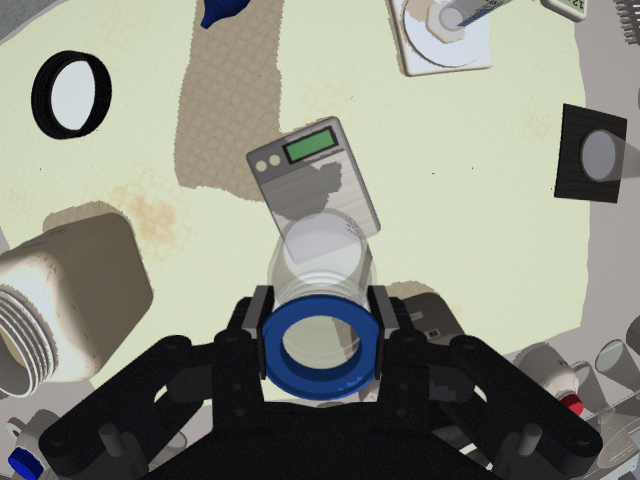

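The lab bottle is held. I carry it across to the jack.

```bash
python3 -m crank '[[[2,7,0,0,0.3],[6,21,0,0,0.3],[12,43,0,0,0.3],[20,70,0,0,0.3],[28,98,0,0,0.3],[36,126,0,0,0.3],[44,154,0,0,0.3],[52,182,0,0,0.3],[60,210,0,0,0.3],[68,238,0,0,0.3]]]';  python3 -m crank '[[[8,28,0,0,0.3],[16,56,0,0,0.3],[24,84,0,0,0.3],[32,112,0,0,0.3],[40,140,0,0,0.3],[48,168,0,0,0.3],[56,196,0,0,0.3],[64,224,0,0,0.3],[72,252,0,0,0.3],[79,276,0,0,0.3]]]'; python3 -m crank '[[[8,28,0,0,0.3],[15,53,0,0,0.3],[20,72,0,0,0.3],[23,83,0,0,0.3],[25,89,0,0,0.3],[25,91,0,0,0.3],[25,91,0,0,0.3],[25,91,0,0,0.3]]]'; python3 - <<'E'
from h import *
s=arm.observe()
im=arm.capture("wrist")[:,:,::-1];cv2.imwrite("pics/w7.png",im)
go([573.5,300,110])
E
```

```text
time_s: 10.57
tcp_pos: [584.7, -79.0, 227.6]
orientation: [-0.001, 0.123, 0.992, 0.0]
ft_force: [0.2, 1.2, -1.7]
finger_gap: 0.458
gripper_force: 60.8
time_s: 11.4
tcp_pos: [574.8, 208.5, 227.6]
orientation: [-0.001, 0.122, 0.993, 0.0]
ft_force: [0.2, 0.6, -2.1]
finger_gap: 0.457
gripper_force: 60.7
time_s: 12.07
tcp_pos: [575.3, 297.4, 228.2]
orientation: [0.0, 0.125, 0.992, -0.001]
ft_force: [0.2, -0.9, -2.8]
finger_gap: 0.463
gripper_force: 60.8
shift to [573.5 300.  110. ] : [  2.6   2.3 118.3]
tcp [575.4 297.2 228.3] tool x az 165.6749467509742 y az 75.67492044360097 z [ 0. -0. -1.] t 12.1167 gap 0.46065080266600344 F [ 0.1 -0.  -2.7]
```

View pics/w7.png

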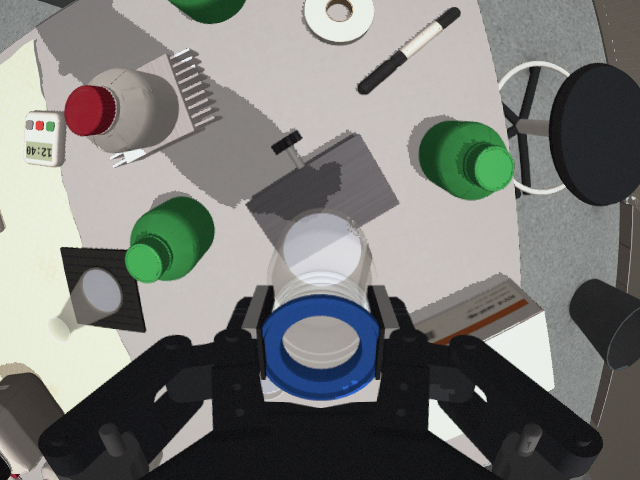

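The lab bottle is held over the jack, whose plate corners are at (248,205) and (399,205). I lower it.

```bash
python3 - <<'E'
from h import *
s=arm.observe();print((px2w("wrist",248,205,36,s)+px2w("wrist",399,205,36,s))/2)
E
python3 -m crank '[[[1,1,20,0,0.3],[2,2,45,0,0.3],[2,2,70,0,0.3],[2,2,90,0,0.3],[2,2,104,0,0.3],[2,2,111,0,0.3],[2,2,114,0,0.3],[2,2,115,0,0.3],[2,2,115,0,0.3],[2,2,115,0,0.3]]]'; python3 - <<'E'
from h import *
go([573.5,300,110])
E
```

```text
[576.4 299.9  36. ]
time_s: 12.95
tcp_pos: [574.2, 301.7, 114.5]
orientation: [0.001, 0.124, 0.992, 0.001]
ft_force: [0.2, -0.3, -1.8]
finger_gap: 0.459
gripper_force: 60.8
shift to [573.5 300.  110. ] : [ 0.3 -1.8  4.5]
tcp [574.2 301.7 114.5] tool x az 165.7788118276251 y az 75.77891804837246 z [ 0.  0. -1.] t 12.95 gap 0.4588968466748106 F [ 0.2 -0.3 -1.8]
```

```bash
python3 -m crank '[[[0,-1,2,0,0.3],[0,-1,4,0,0.3],[0,-1,5,0,0.3],[0,-1,5,0,0.3],[0,-1,5,0,0.5],[0,-1,5,0,0.6],[0,-1,5,0,0.8],[0,-1,5,0,1],[0,-1,5,0,1],[0,-1,4,0,1]]]'; python3 -m crank '[[[0,0,-10,0,1],[0,0,-35,0,1],[0,0,-70,0,1],[0,0,-100,0,1],[0,0,-115,0,1],[0,0,-118,0,1],[0,0,-118,0,1]]]';python3 - <<'E'
from h import *
s=arm.observe()
im=arm.capture("wrist")[:,:,::-1];cv2.imwrite("pics/w8.png",im)
for p in [(573.5,300,146),(573.5,300,36)]:print(w2wrist(p,s))
go([443,162,225])
E
```

```text
time_s: 13.78
tcp_pos: [573.1, 300.5, 109.0]
orientation: [-0.0, 0.124, 0.992, -0.0]
ft_force: [-0.7, -0.5, -0.8]
finger_gap: 1.004
gripper_force: 0.0
time_s: 14.37
tcp_pos: [573.7, 300.9, 229.1]
orientation: [0.001, 0.124, 0.992, 0.001]
ft_force: [0.6, 0.4, -0.7]
finger_gap: 1.001
gripper_force: 0.0
(np.float64(318.8883031088004), np.float64(241.95175709112416))
(np.float64(318.99991300671127), np.float64(203.70158787901588))
shift to [443 162 225] : [  92.2 -166.2    2.4]
tcp [573.1 300.5 227.5] tool x az 165.8012157325424 y az 75.80121842500053 z [ 0.  0. -1.] t 14.4167 gap 0.9979734109100244 F [ 1.   0.8 -1.3]
```

View pics/w8.png

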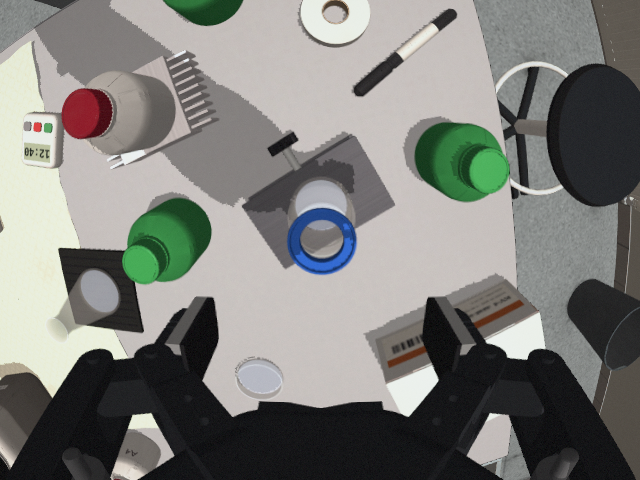

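The lab bottle stands upright mid-jack: foot at (321,204), plate middle at (319,205). Next is the sample bottle; I'll find its red cap by colour.

```bash
python3 -m crank '[[[12,-22,0,0,1],[27,-48,0,0,1],[44,-80,0,0,1],[62,-112,0,0,1],[78,-140,0,0,1],[88,-158,0,0,1],[92,-166,0,0,1],[92,-166,0,0,1],[92,-166,0,0,1]]]'; python3 - <<'E'
from h import *
s=arm.observe()
im=arm.capture("wrist")[:,:,::-1];cv2.imwrite("pics/w9.png",im)
b,g,r=[im[:,:,i].astype(int) for i in range(3)]
k=((r>90)&(r>2.2*g)&(r>2.2*b)).astype(np.uint8)
n,l,st,c=cv2.connectedComponentsWithStats(k)
for i in range(1,n):
    if st[i,4]>300:print(st[i],c[i],px2w("wrist",*c[i],144,s))
print(w2wrist((442,160,144),s))
go([442,160,124])
E
```

```text
time_s: 15.17
tcp_pos: [443.7, 162.6, 226.9]
orientation: [-0.0, 0.124, 0.992, 0.0]
ft_force: [-0.5, 0.3, -0.4]
finger_gap: 1.001
gripper_force: 0.0
[ 291  214   54   53 2249] [317.7 240.1] [441.8 161.2 144. ]
(np.float64(316.017621964616), np.float64(240.85964547130644))
shift to [442 160 124] : [  1.2  -3.6 102.9]
tcp [444.1 163.2 226.9] tool x az 165.82967121195455 y az 75.82966640745609 z [-0.  0. -1.] t 15.2167 gap 0.9970759797067125 F [-0.5  0.3  0.3]
```

```bash
python3 -m crank '[[[1,-2,25,0,1],[1,-2,50,0,1],[1,-2,75,0,1],[1,-2,92,0,1],[1,-2,99,0,1],[1,-2,101,0,1],[1,-2,101,0,1]]]'; python3 -m crank '[[[0,0,0,0,0.3],[0,0,0,0,0.3],[0,0,0,0,0.3],[0,0,0,0,0.3],[0,0,0,0,0.3],[0,0,0,0,0.3],[0,0,0,0,0.3],[0,0,0,0,0.3]]]'; python3 -m crank '[[[0,0,-4,0,0.2],[0,0,-12,0,0.2],[0,0,-30,0,0.2],[0,0,-50,0,0.2],[0,0,-70,0,0.2],[0,0,-90,0,0.2],[0,0,-108,0,0.2],[0,0,-118,0,0.2],[0,0,-120,0,0.2],[0,0,-120,0,0.2]]]'; python3 - <<'E'
from h import *
s=arm.observe()
cv2.imwrite("pics/w10.png",arm.capture("wrist")[:,:,::-1]);cv2.imwrite("pics/top1.png",arm.capture("top")[:,:,::-1])
go([594,-328,245])
a=cv2.resize(cv2.imread("pics/top1.png")[170:250,405:485],None,fx=4.8,fy=4.8,interpolation=cv2.INTER_CUBIC)
b=cv2.resize(cv2.imread("pics/w10.png"),None,fx=.6,fy=.6)
o=np.zeros((384,800,3),np.uint8);o[:,:384]=a;o[:288,384:768]=b;cv2.imwrite("pics/c1.png",o)
E
```

```text
time_s: 15.8
tcp_pos: [442.3, 161.3, 126.0]
orientation: [-0.0, 0.123, 0.992, -0.0]
ft_force: [-0.7, 0.4, -0.0]
finger_gap: 1.0
gripper_force: 0.0
time_s: 16.47
tcp_pos: [442.6, 160.8, 127.2]
orientation: [0.001, 0.124, 0.992, 0.0]
ft_force: [-0.0, 0.3, 5.7]
finger_gap: 0.407
gripper_force: 59.3
time_s: 17.3
tcp_pos: [442.0, 160.6, 247.2]
orientation: [0.001, 0.124, 0.992, 0.0]
ft_force: [0.6, 0.3, 0.0]
finger_gap: 0.402
gripper_force: 59.9
shift to [ 594 -328  245] : [-267.7 -435.9    0.9]
tcp [441.4 160.2 245.8] tool x az 165.79301105901126 y az 75.79303692023346 z [-0. -0. -1.] t 17.4 gap 0.40431319362658136 F [-0.1 -0.7 -0.6]
```

View pics/c1.png

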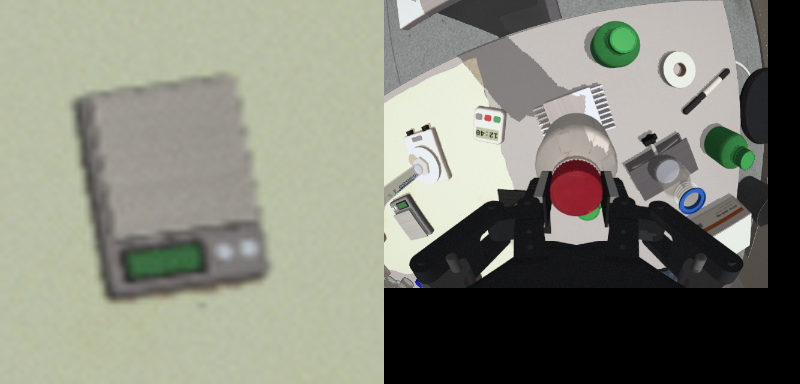

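The sample bottle is held; in the crop the empty pan's corners are at (92,97), (238,75), (258,215) and (108,237). I carry it to just short of the balance, so the pan shows clear, and view one last montage there of the pan, block and stirrer.

```bash
python3 -m crank '[[[-4,-6,0,0,0.2],[-12,-18,0,0,0.2],[-24,-36,0,0,0.2],[-39,-58,0,0,0.2],[-54,-80,0,0,0.2],[-69,-102,0,0,0.2],[-84,-124,0,0,0.2],[-99,-147,0,0,0.2],[-114,-169,0,0,0.2],[-129,-191,0,0,0.2]]]';  python3 -m crank '[[[-15,-22,0,0,0.2],[-30,-44,0,0,0.2],[-45,-67,0,0,0.2],[-60,-89,0,0,0.2],[-75,-111,0,0,0.2],[-90,-133,0,0,0.2],[-100,-149,0,0,0.2],[-106,-158,0,0,0.2],[-108,-161,0,0,0.2],[-108,-161,0,0,0.2]]]'; python3 - <<'E'
from h import *
import json
go([597,-330,245]);s=arm.observe()
w=arm.capture("wrist")[:,:,::-1];t=arm.capture("top")[:,:,::-1]
cv2.imwrite("pics/w11.png",w);cv2.imwrite("pics/top2.png",t);json.dump({k:np.array(s[k]).tolist() for k in("tcp_pos","orientation")},open("s11.json","w"))
pc=[int(round(x)) for x in w2wrist((597,-330,36),s)];st=[int(round(x)) for x in w2wrist((450,-173,36),s)];print(pc,st)
def crop(im,c,h,f,wd,ht):
    x0=max(0,min(im.shape[1]-wd//f,c[0]-wd//f//2));y0=max(0,min(im.shape[0]-ht//f,c[1]-ht//f//2));print((x0,y0,f))
    return cv2.resize(im[y0:y0+ht//f,x0:x0+wd//f],(wd,ht),interpolation=cv2.INTER_CUBIC)
o=np.zeros((600,800,3),np.uint8)
o[:300,:400]=crop(w,pc,0,2,400,300);o[:300,400:]=crop(w,st,0,2,400,300)
o[300:,:400]=crop(t,(267,259),0,5,400,300);o[300:,400:]=crop(t,(386,256),0,5,400,300)
cv2.imwrite("pics/c2.png",o)
E
```

```text
time_s: 18.23
tcp_pos: [519.9, -58.3, 245.3]
orientation: [-0.001, 0.124, 0.992, -0.0]
ft_force: [0.8, 0.3, -0.7]
finger_gap: 0.399
gripper_force: 59.9
time_s: 19.07
tcp_pos: [584.9, -239.3, 245.3]
orientation: [-0.001, 0.124, 0.992, 0.0]
ft_force: [0.0, 1.0, -0.9]
finger_gap: 0.403
gripper_force: 59.9
shift to [ 597 -330  245] : [-34.  -84.9   0.3]
tcp [ 584.9 -239.3  245.3] tool x az 165.74743742031887 y az 75.74741698317371 z [-0.  0. -1.] t 19.0667 gap 0.40315525441622796 F [ 0.   1.  -0.9]
[236, 234] [354, 48]
(136, 159, 2)
(254, 0, 2)
(227, 229, 5)
(346, 226, 5)
```

View pics/c2.png

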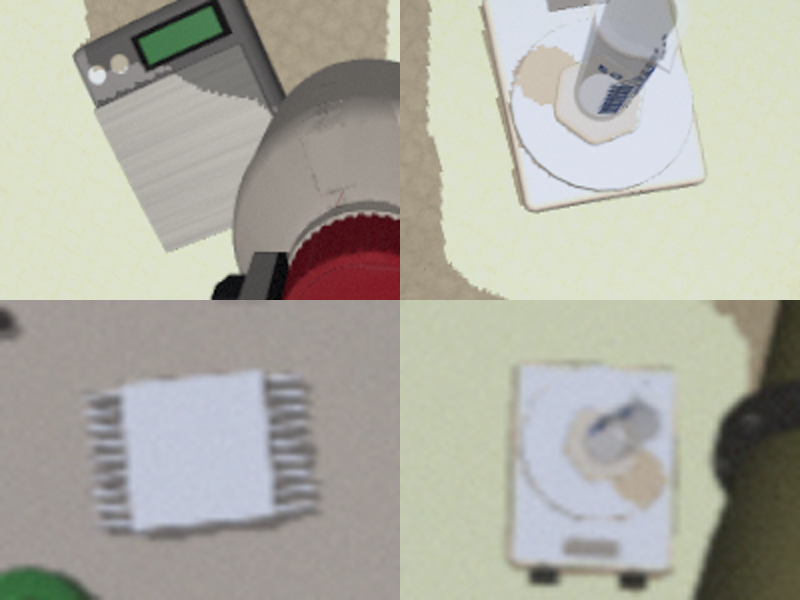

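```bash
python3 - <<'E'
from h import *
import json
s={k:np.array(v) for k,v in json.load(open("s11.json")).items()}
W=lambda u,v,z=36:px2w("wrist",u,v,z,s)
NL,NR,FL=W(183.5,214),W(256.5,181.5),W(218.5,284.5)
print(NL,NR,FL,np.linalg.norm(NL-NR),np.linalg.norm(NL-FL),"pan",(NR+FL)/2)
print("stirrer w",W(355.5,51.5),"cyl foot",W(353,51.5)); print("top: stirrer",px2w("top",386,254.2,36),"block",px2w("top",266.2,258.6,36),"pan",px2w("top",440.9,202.1,36))
print([px2w("top",405+a/4.8-.4,170+b/4.8-.4,36) for a,b in[(92,97),(238,75),(258,215),(108,237)]])
E
```

```text
[ 562.4 -378.2   36. ] [ 550.9 -294.4   36. ] [ 645.8 -367.5   36. ] 84.58135617701775 84.09815660408027 pan [ 598.3 -330.9   36. ]
stirrer w [ 453.3 -172.1   36. ] cyl foot [ 452.8 -174.4   36. ]
top: stirrer [ 453.3 -175.4   36. ] block [441.3 156.8  36. ] pan [ 599.7 -332.1   36. ]
[array([ 634.8, -284.8,   36. ]), array([ 647.9, -370.9,   36. ]), array([ 564.8, -379.9,   36. ]), array([ 551.9, -292.1,   36. ])]
```

The pan's middle is at about (598,-330.5) (wrist and top agree, sides measure 84 mm), the block's at (442,160) and the stirrer's at (453,-173.5). I place the sample bottle.

```bash
python3 -m crank '[[[-5,-12,0,0,0.2],[-14,-34,0,0,0.2],[-23,-57,0,0,0.2],[-30,-74,0,0,0.2],[-34,-82,0,0,0.2],[-35,-85,5,0,0.2],[-35,-85,20,0,0.2],[-35,-85,42,0,0.2],[-35,-85,64,0,0.2],[-35,-85,82,0,0.2]]]';  python3 -m crank '[[[0,0,14,0,0.2],[0,0,23,0,0.2],[0,0,29,0,0.2],[0,0,31,0,0.2],[0,0,31,0,0.2],[0,0,31,0,0.2]]]'; python3 - <<'E'
from h import *
go([598,-330.5,127.5])
E
```

```text
time_s: 20.0
tcp_pos: [598.3, -327.7, 162.7]
orientation: [-0.0, 0.123, 0.992, 0.001]
ft_force: [-0.6, -0.3, -0.9]
finger_gap: 0.4
gripper_force: 59.9
time_s: 20.5
tcp_pos: [598.9, -329.8, 134.2]
orientation: [0.001, 0.123, 0.992, -0.0]
ft_force: [0.2, 0.0, -0.5]
finger_gap: 0.402
gripper_force: 59.9
shift to [ 598.  -330.5  127.5] : [ 0.7 -0.9  6.7]
tcp [ 598.9 -329.8  134.2] tool x az 165.8173055674526 y az 75.81728980437073 z [ 0. -0. -1.] t 20.5 gap 0.4022256829763261 F [ 0.2  0.  -0.5]
```

```bash
python3 -m crank '[[[0,0,3,0,0.2],[0,-1,6,0,0.2],[0,-1,7,0,0.2],[0,-1,7,0,0.2],[0,-1,7,0,0.45],[0,-1,7,0,0.55],[0,-1,7,0,0.7],[0,-1,7,0,1],[0,-1,7,0,1],[0,-1,6,0,1]]]'; python3 -m crank '[[[0,0,-10,0,1],[0,0,-35,0,1],[0,0,-70,0,1],[0,0,-95,0,1],[0,0,-105,0,1],[0,0,-107,0,1],[0,0,-107,0,1]]]';python3 - <<'E'
from h import *
s=arm.observe()
im=arm.capture("wrist")[:,:,::-1];cv2.imwrite("pics/w12.png",im)
b,g,r=[im[:,:,i].astype(int) for i in range(3)]
k=((r>90)&(r>2.2*g)&(r>2.2*b)).astype(np.uint8)
n,l,st,c=cv2.connectedComponentsWithStats(k)
for i in range(1,n):
    if st[i,4]>300:print(st[i],c[i],px2w("wrist",*c[i],144,s))
go([453,-174.5,235])
E
```

```text
time_s: 21.33
tcp_pos: [598.0, -330.8, 127.0]
orientation: [-0.0, 0.124, 0.992, 0.0]
ft_force: [-0.1, -0.9, 0.1]
finger_gap: 0.999
gripper_force: 0.0
time_s: 21.92
tcp_pos: [598.2, -330.9, 234.9]
orientation: [0.0, 0.124, 0.992, -0.0]
ft_force: [0.2, 0.2, -0.3]
finger_gap: 1.001
gripper_force: 0.0
[ 295  214   53   50 2043] [321.  238.6] [ 598.4 -330.7  144. ]
shift to [ 453.  -174.5  235. ] : [178.5 115.8  -1.3]
tcp [ 597.7 -330.6  233.5] tool x az 165.80356429962333 y az 75.80354522513527 z [-0.  0. -1.] t 21.9667 gap 0.9963453880080974 F [ 0.5 -0.5  0.9]
```

```bash
python3 -m crank '[[[20,13,0,0,1],[48,31,0,0,1],[78,51,0,0,1],[108,70,0,0,1],[135,88,0,0,1],[157,102,0,0,1],[172,112,0,0,1],[178,116,0,0,1],[179,116,0,0,1],[179,116,0,0,1]]]'; python3 - <<'E'
from h import *
s=arm.observe()
im=arm.capture("wrist")[:,:,::-1];cv2.imwrite("pics/w13.png",im)
for p in[(453,-174.5,180),(453,-174.5,36),(453.3,-173.5,36)]:print(w2wrist(p,s))
go([453,-174.5,121])
# stirrer plate / tube edges: dark blue marks & circles
g=cv2.cvtColor(im,cv2.COLOR_BGR2GRAY)
for lo,hi,z in((15,60,180),(45,100,36)):
    c=cv2.HoughCircles(g[120:330,200:440],cv2.HOUGH_GRADIENT,1.5,40,param1=80,param2=30,minRadius=lo,maxRadius=hi)
    if c is not None:
        for x,y,r in c[0][:5]:print(lo,x+200,y+120,r,px2w("wrist",x+200,y+120,z,s))
E
```

```text
time_s: 22.8
tcp_pos: [453.2, -175.0, 233.8]
orientation: [-0.0, 0.124, 0.992, -0.0]
ft_force: [0.1, -0.2, 0.5]
finger_gap: 1.002
gripper_force: 0.0
(np.float64(321.39263765884084), np.float64(258.39518943192894))
(np.float64(320.9033676493256), np.float64(202.90004323891617))
(np.float64(322.01393810930267), np.float64(202.94756196712515))
shift to [ 453.  -174.5  121. ] : [  0.7   0.7 112.8]
tcp [ 453.6 -175.4  233.8] tool x az 165.76323067367713 y az 75.76323608730098 z [-0. -0. -1.] t 22.85 gap 1.0033827571531193 F [ 0.4 -0.   0.3]
15 323.75 201.75 45.9 [ 421.5 -165.2  180. ]
15 311.75 153.75 50.85 [ 394.6 -165.   180. ]
15 320.75 252.75 20.85 [ 449.6 -174.   180. ]
15 220.25 309.75 23.4 [ 471.2 -243.6  180. ]
15 247.25 158.25 42.6 [ 388.  -199.1  180. ]
45 322.25 204.75 49.05 [ 455.  -173.7   36. ]
45 278.75 227.25 95.850006 [ 466.2 -219.6   36. ]
45 316.25 248.25 90.9 [ 495.7 -189.9   36. ]
45 280.25 267.75 56.25 [ 506.9 -229.9   36. ]
45 355.25 237.75 47.55 [ 494.5 -150.7   36. ]
```

```bash
python3 -m crank '[[[1,0,20,0,1],[1,0,45,0,1],[1,0,70,0,1],[1,0,92,0,1],[1,0,106,0,1],[1,0,112,0,1],[1,0,112,0,1],[1,0,112,0,1]]]'; python3 -m crank '[[[0,0,0,0,0.7],[0,0,0,0,0.6],[0,0,0,0,0.5],[0,0,0,0,0.4],[0,0,0,0,0.3],[0,0,0,0,0.2],[0,0,0,0,0.15],[0,0,0,0,0.1],[0,0,0,0,0.1],[0,0,0,0,0.1]]]'; python3 - <<'E'
from h import *
go([442,160,240]);print(arm.observe()["gripper_force"])
E
```

```text
time_s: 23.52
tcp_pos: [452.6, -174.9, 122.3]
orientation: [-0.0, 0.124, 0.992, -0.0]
ft_force: [-0.1, 0.1, 0.7]
finger_gap: 1.0
gripper_force: 0.0
time_s: 24.35
tcp_pos: [452.3, -174.4, 122.9]
orientation: [0.0, 0.124, 0.992, -0.0]
ft_force: [-0.5, -0.1, 5.3]
finger_gap: 0.279
gripper_force: 58.5
shift to [442 160 240] : [  92.   321.6 -117.3]
tcp [ 452.3 -174.4  122.9] tool x az 165.79338531121468 y az 75.79337166096452 z [ 0. -0. -1.] t 24.35 gap 0.2789630744938061 F [-0.5 -0.1  5.3]
58.520888686180115
```

```bash
python3 -m crank '[[[0,0,-4,0,0.1],[0,0,-12,0,0.1],[0,0,-28,0,0.1],[0,0,-48,0,0.1],[0,0,-68,0,0.1],[0,0,-86,0,0.1],[0,0,-96,0,0.1],[1,4,-100,0,0.1],[4,13,-100,0,0.1],[9,32,-100,0,0.1]]]'; python3 -m crank '[[[7,24,0,0,0.1],[14,48,0,0,0.1],[21,72,0,0,0.1],[28,96,0,0,0.1],[35,120,0,0,0.1],[42,144,0,0,0.1],[49,168,0,0,0.1],[56,192,0,0,0.1],[63,216,0,0,0.1],[69,240,0,0,0.1]]]'; python3 -m crank '[[[6,22,0,0,0.1],[10,36,0,0,0.1],[13,45,0,0,0.1],[14,49,0,0,0.1],[14,50,0,0,0.1],[14,50,0,0,0.1]]]'; python3 - <<'E'
from h import *
s=arm.observe();im=arm.capture("wrist")[:,:,::-1];cv2.imwrite("pics/w14.png",im)
go([442,160,123])
# bright block top by colour
for c in [(442,160,36),(401,120,36),(483,200,36)]:print(w2wrist(c,s))
t=arm.capture("top");print(s["gripper_force"])
E
```

```text
time_s: 25.18
tcp_pos: [450.6, -141.9, 222.0]
orientation: [-0.0, 0.125, 0.992, -0.0]
ft_force: [0.6, 0.1, -1.4]
finger_gap: 0.28
gripper_force: 58.8
time_s: 26.02
tcp_pos: [441.6, 110.5, 221.4]
orientation: [-0.001, 0.123, 0.992, -0.0]
ft_force: [-1.0, -0.1, -2.1]
finger_gap: 0.276
gripper_force: 58.8
time_s: 26.52
tcp_pos: [441.7, 159.9, 222.0]
orientation: [-0.0, 0.124, 0.992, -0.0]
ft_force: [-0.3, -0.4, -1.6]
finger_gap: 0.275
gripper_force: 58.9
shift to [442 160 123] : [-0.1  0.6 99. ]
tcp [441.8 159.5 222. ] tool x az 165.73808689906372 y az 75.7381019445416 z [-0. -0. -1.] t 26.5667 gap 0.27712031149344746 F [ 0.1 -0.1 -1.7]
(np.float64(320.72837519715426), np.float64(206.32395050144245))
(np.float64(266.29164121529135), np.float64(174.12329115250478))
(np.float64(372.82227625249266), np.float64(237.63368705126808))
58.90404403209686
```

```bash
python3 -m crank '[[[0,0,6,0,0.1],[0,0,20,0,0.1],[0,0,40,0,0.1],[0,0,60,0,0.1],[0,0,78,0,0.1],[0,0,89,0,0.1],[0,0,94,0,0.1],[0,0,96,0,0.1],[0,0,96,0,0.1],[0,0,96,0,0.1]]]'; python3 - <<'E'
from h import *
go([442,160,123]);print(arm.observe()["gripper_force"])
E
```

```text
time_s: 27.45
tcp_pos: [442.3, 160.5, 126.8]
orientation: [0.0, 0.124, 0.992, 0.0]
ft_force: [0.9, -0.4, -2.2]
finger_gap: 0.276
gripper_force: 58.9
shift to [442 160 123] : [ 0.2 -0.6  3.8]
tcp [442.3 160.5 126.8] tool x az 165.7835337211441 y az 75.78355732279888 z [ 0.  0. -1.] t 27.45 gap 0.2760857877763755 F [ 0.9 -0.4 -2.2]
58.915953040122986
```

```bash
python3 -m crank '[[[0,0,2,0,0.1],[0,0,3,0,0.1],[0,0,4,0,0.1],[0,0,4,0,0.1],[0,0,4,0,0.1]]]'; python3 -m crank '[[[0,0,0,0,0.3],[0,0,0,0,0.4],[0,0,0,0,0.5],[0,0,0,0,0.6],[0,0,0,0,0.8],[0,0,0,0,1],[0,0,0,0,1],[0,0,-10,0,1],[0,0,-35,0,1],[0,0,-70,0,1]]]'; python3 -m crank '[[[0,0,-25,0,1],[0,0,-38,0,1],[0,0,-42,0,1],[0,0,-42,0,1]]]'; python3 - <<'E'
from h import *
s=arm.observe();im=arm.capture("wrist")[:,:,::-1];cv2.imwrite("pics/w15.png",im)
go([615,3,235])
print(w2wrist((442,160,180),s),w2wrist((442,160,36),s))
g=cv2.cvtColor(im,cv2.COLOR_BGR2GRAY)
c=cv2.HoughCircles(g[200:310,260:380],cv2.HOUGH_GRADIENT,1.5,20,param1=80,param2=25,minRadius=16,maxRadius=30)
for x,y,r in c[0][:5]:print(x+260,y+200,r,px2w("wrist",x+260,y+200,180,s))
E
```

```text
time_s: 27.87
tcp_pos: [442.2, 160.6, 122.8]
orientation: [0.001, 0.124, 0.992, 0.0]
ft_force: [-0.5, -1.4, 4.8]
finger_gap: 0.278
gripper_force: 59.4
time_s: 28.7
tcp_pos: [440.3, 159.9, 191.1]
orientation: [-0.002, 0.123, 0.992, -0.001]
ft_force: [0.2, -0.6, 0.1]
finger_gap: 0.999
gripper_force: 0.0
time_s: 29.03
tcp_pos: [442.3, 160.6, 235.0]
orientation: [0.001, 0.124, 0.992, 0.0]
ft_force: [-0.1, -0.6, -1.4]
finger_gap: 1.001
gripper_force: 0.0
shift to [615   3 235] : [-206.6 -110.    -1.1]
tcp [441.7 160.4 233.9] tool x az 165.7954456223291 y az 75.79544539314215 z [-0. -0. -1.] t 29.0833 gap 1.0014577438957666 F [-0.4  0.3 -0.9]
(np.float64(319.3326893354755), np.float64(257.65360010412473)) (np.float64(319.4566623992827), np.float64(202.2914264418325))
317.75 254.75 24.1 [440.1 159.6 180. ]
337.25 307.25 29.05 [476.  162.6 180. ]
322.25 233.75 20.8 [428.5 165.1 180. ]
280.25 229.25 24.1 [420.2 143.  180. ]
```

The cylinder stands upright on the block, with its rim within 2 mm of where it should be. Now the flask from the mat.

```bash
python3 -m crank '[[[-20,-11,0,0,1],[-50,-27,0,0,1],[-82,-44,0,0,1],[-114,-60,0,0,1],[-145,-76,10,0,1],[-172,-90,20,0,1],[-192,-100,30,0,1],[-203,-105,30,0,1],[-206,-107,30,0,1],[-206,-107,30,0,1]]]'; python3 -m crank '[[[0,0,0,0,1],[0,0,0,0,1]]]'; python3 - <<'E'
from h import *
s=arm.observe();im=arm.capture("wrist")[:,:,::-1];cv2.imwrite("pics/w16.png",im)
go([615,6,80])
print(w2wrist((615,6,106),s),w2wrist((615,6,6),s))
g=cv2.cvtColor(im,cv2.COLOR_BGR2GRAY)
for lo,hi,z in((18,29,106),(29,42,6)):
    c=cv2.HoughCircles(g[150:300,250:390],cv2.HOUGH_GRADIENT,1.5,20,param1=60,param2=25,minRadius=lo,maxRadius=hi)
    if c is not None:
        for x,y,r in c[0][:3]:print(x+250,y+150,r,px2w("wrist",x+250,y+150,z,s))
E
```

```text
time_s: 29.92
tcp_pos: [614.9, 5.5, 202.3]
orientation: [-0.001, 0.124, 0.992, -0.0]
ft_force: [0.2, 0.1, -0.5]
finger_gap: 0.999
gripper_force: 0.0
time_s: 30.08
tcp_pos: [614.6, 7.6, 204.3]
orientation: [-0.0, 0.123, 0.992, 0.0]
ft_force: [0.3, -0.7, 0.6]
finger_gap: 0.997
gripper_force: 0.0
shift to [615   6  80] : [ -0.7  -1.5 124.5]
tcp [614.7   7.5 204.5] tool x az 165.89868886427124 y az 75.89868500107187 z [-0.  0. -1.] t 30.1333 gap 1.0005364923427085 F [ 0.1  0.6 -0.7]
(np.float64(318.3325439550944), np.float64(236.36228534234928)) (np.float64(318.75126781518367), np.float64(203.94647483177596))
319.75 236.25 22.95 [615.2   7.  106. ]
324.25 200.25 28.05 [591.6  16.  106. ]
319.75 204.75 31.25 [616.    6.7   6. ]
```

```bash
python3 -m crank '[[[-1,0,25,0,1],[-1,0,50,0,1],[-1,0,75,0,1],[-1,0,100,0,1],[-1,0,115,0,1],[-1,0,122,0,1],[-1,0,124,0,1],[-1,0,124,0,1],[-1,0,124,0,1]]]'; python3 -m crank '[[[0,0,0,0,0.25],[0,0,0,0,0.25],[0,0,0,0,0.25],[0,0,0,0,0.25],[0,0,0,0,0.25],[0,0,0,0,0.25],[0,0,0,0,0.25],[0,0,0,0,0.25]]]'; python3 - <<'E'
from h import *
go([454,-173.5,200]);print(arm.observe()["gripper_force"])
E
```

```text
time_s: 30.88
tcp_pos: [617.0, 6.4, 81.6]
orientation: [0.001, 0.123, 0.992, 0.0]
ft_force: [-0.4, -0.3, -0.1]
finger_gap: 0.999
gripper_force: 0.0
time_s: 31.55
tcp_pos: [616.6, 6.0, 80.7]
orientation: [0.0, 0.124, 0.992, 0.0]
ft_force: [-0.7, 0.5, 5.2]
finger_gap: 0.347
gripper_force: 59.2
shift to [ 454.  -173.5  200. ] : [ 113.5 -213.9 -119.4]
tcp [616.6   6.   80.7] tool x az 165.80294737551944 y az 75.80295402691557 z [ 0. -0. -1.] t 31.55 gap 0.34720436075764544 F [-0.7  0.5  5.2]
59.21423040344962
```

```bash
python3 -m crank '[[[0,0,-4,0,0.2],[0,0,-14,0,0.2],[0,0,-34,0,0.2],[0,0,-56,0,0.2],[0,0,-78,0,0.2],[0,0,-98,0,0.2],[0,0,-112,0,0.2],[2,-4,-118,0,0.2],[7,-14,-120,0,0.2],[17,-32,-120,0,0.2]]]'; python3 -m crank '[[[12,-22,0,0,0.2],[24,-44,0,0,0.2],[36,-67,0,0,0.2],[48,-90,0,0,0.2],[60,-113,0,0,0.2],[72,-136,0,0,0.2],[83,-156,0,0,0.2],[91,-171,0,0,0.2],[95,-179,0,0,0.2],[96,-182,0,0,0.2]]]'; python3 -m crank '[[[0,0,0,0,0.2],[0,0,0,0,0.2],[0,0,0,0,0.2]]]'; python3 - <<'E'
from h import *
s=arm.observe();im=arm.capture("wrist")[:,:,::-1];cv2.imwrite("pics/w17.png",im)
go([454,-173.5,111])
E
```

```text
time_s: 32.38
tcp_pos: [592.0, -19.8, 200.2]
orientation: [0.0, 0.122, 0.992, 0.001]
ft_force: [-0.2, 0.1, -1.4]
finger_gap: 0.346
gripper_force: 59.4
time_s: 33.22
tcp_pos: [452.1, -175.3, 199.7]
orientation: [-0.001, 0.125, 0.992, -0.0]
ft_force: [-1.0, 0.7, 0.0]
finger_gap: 0.344
gripper_force: 59.4
time_s: 33.47
tcp_pos: [455.0, -172.7, 200.1]
orientation: [0.0, 0.123, 0.992, 0.0]
ft_force: [-0.4, -0.3, -0.6]
finger_gap: 0.35
gripper_force: 59.4
shift to [ 454.  -173.5  111. ] : [ 0.8 -1.  89.1]
tcp [ 455.  -172.7  200.1] tool x az 165.90653447384 y az 75.90653541571383 z [ 0.  0. -1.] t 33.5167 gap 0.3485497628398254 F [ 0.4  0.4 -0.6]
```

```bash
python3 -m crank '[[[0,-1,10,0,0.2],[0,-1,28,0,0.2],[0,-1,48,0,0.2],[0,-1,66,0,0.2],[0,-1,78,0,0.2],[0,-1,84,0,0.2],[0,-1,86,0,0.2],[0,-1,86,0,0.2],[0,-1,86,0,0.2]]]'; python3 - <<'E'
from h import *
go([454,-173.5,111])
E
```

```text
time_s: 34.27
tcp_pos: [454.6, -174.6, 114.8]
orientation: [0.0, 0.123, 0.992, -0.0]
ft_force: [0.3, -0.0, -0.4]
finger_gap: 0.346
gripper_force: 59.4
shift to [ 454.  -173.5  111. ] : [0.9 0.9 3.8]
tcp [ 454.6 -174.6  114.8] tool x az 165.82483007247578 y az 75.82482783606063 z [ 0. -0. -1.] t 34.2667 gap 0.3457685132952817 F [ 0.3 -0.  -0.4]
```

```bash
python3 -m crank '[[[1,1,2,0,0.2],[1,1,4,0,0.2],[1,1,4,0,0.2],[1,1,4,0,0.2],[1,1,4,0,0.45],[1,1,4,0,0.55],[1,1,4,0,0.7],[1,1,4,0,1],[1,1,4,0,1],[1,1,4,0,1]]]'; python3 -m crank '[[[0,0,-10,0,1],[0,0,-35,0,1],[0,0,-70,0,1],[0,0,-100,0,1],[0,0,-112,0,1],[0,0,-115,0,1],[0,0,-115,0,1],[0,0,-115,0,1]]]'; python3 - <<'E'
from h import *
s=arm.observe();im=arm.capture("wrist")[:,:,::-1];cv2.imwrite("pics/w18.png",im)
go([454,-173.5,111])
print(w2wrist((454,-173.5,136),s),w2wrist((454,-173.5,36),s))
g=cv2.cvtColor(im,cv2.COLOR_BGR2GRAY)
for lo,hi,z in((18,29,136),(30,40,36),(43,54,36)):
    c=cv2.HoughCircles(g[130:310,240:400],cv2.HOUGH_GRADIENT,1.5,10,param1=60,param2=25,minRadius=lo,maxRadius=hi)
    if c is not None:
        for x,y,r in c[0][:4]:print(x+240,y+130,r,px2w("wrist",x+240,y+130,z,s))
E
```

```text
time_s: 35.1
tcp_pos: [453.3, -173.6, 110.3]
orientation: [-0.0, 0.124, 0.992, -0.0]
ft_force: [0.2, -0.8, -0.3]
finger_gap: 1.001
gripper_force: 0.0
time_s: 35.77
tcp_pos: [452.7, -173.3, 224.3]
orientation: [-0.001, 0.124, 0.992, 0.0]
ft_force: [0.2, -0.3, -0.0]
finger_gap: 1.0
gripper_force: 0.0
shift to [ 454.  -173.5  111. ] : [ -1.8   0.1 112.9]
tcp [ 452.5 -173.2  224. ] tool x az 165.80443727120692 y az 75.80441662058571 z [-0.  0. -1.] t 35.8167 gap 0.9991126919864444 F [-0.8 -0.1  0.5]
(np.float64(320.77994018625196), np.float64(241.7810075231256)) (np.float64(320.5602779977287), np.float64(207.0168286881383))
321.75 238.75 21.45 [ 452.1 -172.4  136. ]
317.25 205.75 28.05 [ 429.9 -169.7  136. ]
326.25 201.25 28.05 [ 428.5 -163.5  136. ]
321.75 223.75 23.1 [ 442.2 -169.9  136. ]
318.75 196.75 39.15 [ 444.3 -172.7   36. ]
320.25 207.25 32.55 [ 454.1 -173.8   36. ]
327.75 183.25 39.15 [ 434.2 -161.8   36. ]
321.75 207.25 48.1 [ 454.5 -172.5   36. ]
321.75 183.25 53.05 [ 432.9 -167.1   36. ]
309.75 205.75 44.8 [ 450.4 -182.8   36. ]
324.75 222.25 46.45 [ 469.  -173.3   36. ]
```

The flask's foot is at (454.1,-173.8) and the stirrer plate's middle at (454.5,-172.5), so it is centred. The fingers are open and the arm is clear, so I hand in.

```bash
python3 -c "
from plant import arm
print(arm.hand_in())"
```

```text
the job is handed in; nothing more can be done
None
```

I moved all four vessels to their stations, let go of everything and handed the job in at about 36 s; my camera checks put each upright and within about 3 mm of its plate's middle.

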